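# Draw the wooden paddle out of the half-covered pan

### The arm

A 6-joint arm with a two-finger parallel gripper is mounted at the origin on the work surface. World frame = base frame: x ahead of the robot, y to its left, z up, the work surface at z = 0. Lengths are in m, angles in rad, forces in N, time in s.
With the tool pointing down it reaches from about 0.375 to 0.9 m from the base axis. Payload 3.1 kg.
Tool frame: the origin (TCP) lies at the very end of the fingers, on their centre line; the grasp point (between the pads) lies 19 mm behind it (manip.grasp_offset is the distance from the TCP to the grasp point, in m); y points along the fingers, z is the direction in which the jaws open and shut, and the axes are right-handed (so a half turn about y gives the same grasp; the last joint's range is limited). The gripper opens to 85 mm and grips with 20 to 120 N. Pads are 22 mm wide; open, the fingers measure 114 mm over their backs; the gripper's body (76 mm by 85 mm) begins 54 mm behind the grasp point. The pads swing forward as they close: fully open they stand 13 mm farther back than shut.
Start: joints at [-1.389, 0.527, 1.433, -0, 1.181, -0.178], TCP at [0.221, -0.585, 0.231] pointing down, gripper open.
Joint ranges: [-3.08, 3.08], [-0.75, 2.2], [0.22, 2.44], [-1.43, 4.57], [0, 2.65], [-2.85, 2.85]. Speed limits (rad/s): [2.79, 2.79, 3.14, 3.14, 3.14, 3.14].

### API

Orientations are given as a unit quaternion [x, y, z, w].
In Python, from station import manip gives the robot as it stands.
- The arm moves only by the tool apply_moves, never from a script. Its argument "motion" is a list of rows, each a list of 5 numbers: the finger opening in mm, from 0 to 85.4, then the shift along the tool's x, y, z in units of 30 mm (1.0 is 30 mm), then the turn about the tool's y in units of 10 degrees (1.0 is 10 degrees). In form: [[fingers, x, y, z, twist], ...]. A call has 1 to 12 rows; each row is the pose to reach, as a shift and turn from the pose commanded when the call began, along the tool's axes at that moment; what a row does not reach only later rows make up. A row lasts 1/8 s, in which the tool goes at most 62.5 mm and 10.7 degrees, less where a joint would pass 70% of its speed; a pose out of reach is approached as far as the arm can. A call with a gripper value outside its range is refused whole. The fingers move at their own pace and stop on an object; "squeeze" is the grip in N (left out, the last holds). Time passes only in rows, so rows that repeat a pose let the fingers close. It gives the time, the measured TCP pose, the force and the opening at its end, in the units of the state.
- manip.sense(): the state, without advancing time (a new reading comes with each control period).
- manip.snapshot(name): name is "scene" or "top" or "wrist"; returns the picture (420x560x3 uint8, red, green, blue); there is no depth.
- manip.get_calibration(name): a dict with "intrinsics" (3x3 intrinsics, pixels), "extrinsics" (4x4, takes a point from camera to world coordinates). Camera axes: x right, y up, looking along -z (the intrinsics and any distortion apply to the point x, -y, -z); pixel columns grow to the right and rows downward; lengths in m; the calibration is good to about 2 mm. A picture is of the moment at which its call begins: read the wrist's pose just before it. get_calibration takes no time and is no camera call; for the wrist camera it gives the pose at the moment of the call.
- manip.sign_off(): hands the job in, once; it reports no verdict.
The state is a dict: "t": time; "q": joint angles; "qd": joint speeds; "tau": joint torques, N m; "tcp_pos": TCP position; "tool_rot": TCP orientation; "force": force on the tool from outside, world axes, zero at the start; "ft_torque": the same for the moment, N m; "finger_gap": opening from 0.0 (shut) to 1.0 (fully open).
Only numpy, scipy, OpenCV 4.12 (cv2) and the standard library are available. Lean on these libraries where they do the work, as an engineer would, in place of code of your own. Each camera call takes 0.05 s, during which the arm holds its last target.

### The job

Take the wooden paddle out of the half-covered steel pan: its blade is tucked under the cover and it is too long to lift out flat, so tilt it handle end up and draw it out diagonally through the opening. Bring its blade over the middle of the white plate and hold it there, roughly level and still, about 10 cm above the plate and touching nothing. Finish while still holding the paddle, and leave the plate and everything else on the counter where they are.

Things in the scene. Friction and masses are not known exactly. Their poses are not given: they have to be found in the camera images.
- pan: Steel pan fixed to the counter, 328 x 182 mm over its rim, 68 mm high. Origin: centre of its underside; x along its length away from the robot, y across, z up. Inside: x -150 to +150, y -75 to +75 mm, floor 12 mm up. A fixed flat cover lies over its end nearest the robot, x -150 to -60 mm, underside 64 mm up, top at 68 mm (edge clips to 72 mm). The rest is open.
- pan_opening (a point): Centre of the pan's opening (210 mm along x, 150 mm along y) at rim height: 45 mm along x from the pan's origin, 68 mm up. Axes as the pan's.
- paddle_grip (a point): Handle of the flat wooden paddle (270 mm long, 70 to 130 g): a point mid-width and mid-thickness, good to grasp. x runs from blade to handle end (away from the robot), y across, z up. Handle: 22 wide, 16 thick, x -65 to +115 mm. Blade: 60 wide, 8 thick, undersides level, x -155 (tip) to -65 mm. It lies flat on the pan's floor.
- paddle_blade (a point): Centre of the paddle's blade, 110 mm from paddle_grip towards the tip and 4 mm above the underside. Axes as paddle_grip.
- paddle_tip (a point): Middle of the blade's far edge, 155 mm from paddle_grip; at the start it lies under the pan's cover, 10 mm or so from the end wall. Axes as paddle_grip.
- paddle_end (a point): Middle of the handle's end face, 115 mm from paddle_grip. Axes as paddle_grip.
- paddle: The whole paddle; origin in the middle of its length on its underside, 20 mm from paddle_grip towards the blade and 8 mm lower. Axes as paddle_grip.
- plate_center (a point): Middle of the round white plate (230 mm across, 18 mm high, loose), 16 mm above the counter.
- plate: The white plate; origin at the centre of its underside.
- ramekin_a: White ramekin, 72 mm across, 45 mm high, a bystander. Origin: centre of its underside.
- ramekin_b: White ramekin, 60 mm across, 40 mm high, a bystander between pan and plate. Origin: centre of its underside.
- ramekin_c: White ramekin, 60 mm across, 40 mm high, a bystander. Origin: centre of its underside.
- spoon: Steel spoon lying on the green board, a bystander.
- squeeze: Clear squeeze bottle, 60 mm across, 170 mm high, a bystander. Origin: centre of its underside.
- spice_jar: Spice jar, 56 mm across, 85 mm high, a bystander. Origin: centre of its underside.
- deli_cup: White tub, 90 mm across, 70 mm high, a bystander. Origin: centre of its underside.

How it is judged:
On the way:
1. the handle end is up over the pan's rim while the blade is still under the cover (height (world z) of paddle_end above 0.075 m and x of paddle_tip in the frame of pan below -0.06 m and height (world z) of paddle_tip below 0.064 m), for 0.1 s.
At the end, for the whole second after the job is handed in: The paddle is held in the fingers, still (under 30 mm/s), within 0.40 rad of level and right side up, the centre of its blade within 35 mm sideways of the plate's centre and 70 to 190 mm above the counter, handle end more than 60 mm above the counter, touching neither pan, plate nor any bystander (horizontal distance between paddle_blade and plate_center below 0.035 m and height (world z) of paddle_blade between 0.07 and 0.19 m and height (world z) of paddle_end above 0.06 m and angle between paddle's own z axis and vertical below 0.4 rad and linear speed of paddle below 0.03 m/s and contact force between paddle and the fingers above 1 N and contact force between paddle and pan below 0.05 N and contact force between paddle and plate below 0.05 N and contact force between paddle and ramekin_a below 0.05 N and contact force between paddle and ramekin_b below 0.05 N and contact force between paddle and ramekin_c below 0.05 N and contact force between paddle and spoon below 0.05 N and contact force between paddle and squeeze below 0.05 N and contact force between paddle and spice_jar below 0.05 N and contact force between paddle and deli_cup below 0.05 N); the arm keeps its last pose, push and grip.
It fails at once if the plate is pushed more than 25 mm (distance of plate from where it was at the start of the episode above 0.025 m).
It fails at once if another loose thing on the counter is pushed more than 30 mm (distance of any of ramekin_a, ramekin_b, ramekin_c, spoon, squeeze, spice_jar, deli_cup from where it was at the start of the episode above 0.03 m).
It also fails if it takes over 45 s, if anything falls off the work surface, if the arm or the gripper's body presses on something with over 40 N, if the wrist force passes 120 N, or if a joint passes its speed limit or range.

## Working session

There is one attempt and no reset: what is moved stays moved. The work goes in short steps, Python scripts to look and compute and a tool call to move; the robot and the scene stay as the last step left them, time stands still between calls to the robot, and variables do not carry over. Pictures are saved under pics/ and viewed, and the job is handed in when it is done.

Besides the shell and the picture viewer there is one more tool, called after "Request:" as a command line: name --pt "numbers of a row" for each row, then --argument value for the rest. apply_moves: Moves the arm, as the interface text tells. Its arguments: {"type":"object","properties":{"motion":{"type":"array"},"squeeze":{"type":"number"}},"required":["motion"]}

```bash
ls; mkdir -p pics
python3 - <<'E'
from station import manip
import cv2,numpy as np
print(manip.sense())
print(getattr(manip,'grasp_offset',None))
for n in("scene","top","wrist"):
    c=manip.get_calibration(n);print(n,{k:np.round(v,4).tolist() if not isinstance(v,str) else v for k,v in c.items()})
    im=manip.snapshot(n);cv2.imwrite(f"pics/{n}0.png",im[:,:,::-1])
E
```

```text
pics
{'t': 0.0, 'q': array([-1.38850269e+00,  5.28474913e-01,  1.43392680e+00,  2.86615393e-05,
        1.18143295e+00, -1.78486957e-01]), 'qd': array([ 0.00025284,  0.00147189, -0.00091681, -0.00105827,  0.00034286,
       -0.00077384]), 'tau': array([ 1.21073033e-03, -4.42341757e+01, -1.78024864e+01, -2.76264664e-04,
        8.47419753e-03, -3.57602225e-06]), 'tcp_pos': array([ 0.22053464, -0.5840098 ,  0.23032048]), 'tool_rot': array([-0.1268528 ,  0.69642603, -0.69484065,  0.12686853]), 'force': array([ 0.49747952, -0.83206209, -0.36029649]), 'ft_torque': array([-0.02454551,  0.05711441, -0.04821634]), 'finger_gap': 1.0053751698924878}
0.0187
scene {'intrinsics': [[417.8102, 0.0, 273.6262], [0.0, 417.8102, 206.9251], [0.0, 0.0, 1.0]], 'extrinsics': [[-0.6824, -0.6005, 0.4169, 1.1761], [0.731, -0.5604, 0.3894, 0.564], [-0.0002, 0.5704, 0.8213, 1.2872], [0.0, 0.0, 0.0, 1.0]]}
top {'intrinsics': [[541.9332, 0.0, 280.5123], [0.0, 541.9332, 210.5752], [0.0, 0.0, 1.0]], 'extrinsics': [[-0.0003, 0.9858, -0.168, 0.3079], [-0.9999, 0.0017, 0.0119, -0.014], [0.012, 0.168, 0.9857, 1.5858], [0.0, 0.0, 0.0, 1.0]]}
wrist {'intrinsics': [[291.7806, 0.0, 278.214], [0.0, 291.7806, 205.0606], [0.0, 0.0, 1.0]], 'extrinsics': [[0.3534, 0.8945, 0.2738, 0.2899], [-0.9355, 0.3387, 0.1011, -0.5583], [-0.0023, -0.2918, 0.9565, 0.3716], [0.0, 0.0, 0.0, 1.0]]}
```

View pics/top0.png

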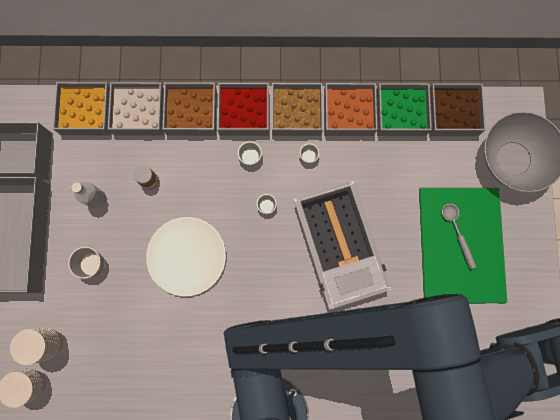

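View pics/scene0.png

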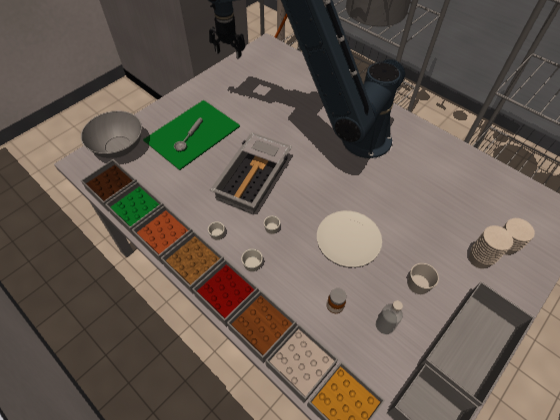

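View pics/wrist0.png

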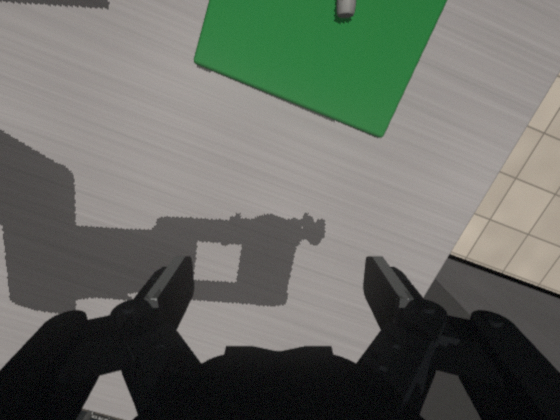

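The top view shows the pan at about (341,245), with the handle running from (331,203) to (347,262) and the blade under the cover. The plate is at (186,256) and ramekin_b at (266,205). Next I'll measure them.

```bash
cat > h.py <<'E'
from station import manip
import cv2,numpy as np
from scipy.spatial.transform import Rotation as R
def ray(cal,uv,z):
    K=cal["intrinsics"];T=cal["extrinsics"]
    d=np.linalg.inv(K)@np.array([uv[0],uv[1],1.]);d=np.array([d[0],-d[1],-d[2]])
    d=T[:3,:3]@d;o=T[:3,3];return o+d*(z-o[2])/d[2]
def proj(cal,p):
    T=cal["extrinsics"];c=T[:3,:3].T@(np.asarray(p)-T[:3,3]);q=cal["intrinsics"]@np.array([c[0],-c[1],-c[2]]);return q[:2]/q[2]
E
python3 - <<'E'
from h import *
for n,roi in(("top",(290,180,400,310)),("scene",(200,120,300,215))):
    im=cv2.imread(f"pics/{n}0.png");hsv=cv2.cvtColor(im,cv2.COLOR_BGR2HSV);cal=manip.get_calibration(n)
    m=cv2.inRange(hsv,(8,90,90),(25,255,255));mm=np.zeros_like(m);x0,y0,x1,y1=roi;mm[y0:y1,x0:x1]=m[y0:y1,x0:x1]
    cs=max(cv2.findContours(mm,0,2)[0],key=cv2.contourArea)
    ys,xs=np.where(mm>0);
    P=np.array([ray(cal,(u,v),.028)[:2] for u,v in zip(xs,ys)])
    print(n,"wood px",len(P)); 
    # handle pixels: far part in x
    Hh=P[P[:,0]>P[:,0].min()+.035]
    r=cv2.minAreaRect((Hh*1000).astype(np.float32));print("handle rect mm",r,"all",P.min(0),P.max(0))
    vx,vy,cx,cy=cv2.fitLine((Hh*1000).astype(np.float32),cv2.DIST_L2,0,.01,.01).ravel();print("dir deg",np.degrees(np.arctan2(vy,vx)),cx,cy)
    # plate
    g=cv2.inRange(hsv,(15,10,170),(40,70,255))
    for c in cv2.findContours(g,0,2)[0]:
        if cv2.contourArea(c)>2000:
            e=cv2.fitEllipse(c);M=np.array([ray(cal,p,.018)[:2] for p in c[:,0]]);print("plate",e,ray(cal,e[0],.018), cv2.minEnclosingCircle((M*1000).astype(np.float32)))
cal=manip.get_calibration("top")
im=cv2.imread("pics/top0.png")[170:320,240:410];cv2.imwrite("pics/topz.png",cv2.resize(im,None,fx=4,fy=4,interpolation=cv2.INTER_CUBIC))
for nm,p in(("ra",(250,148)),("rb",(266,200)),("rc",(309,150))):print(nm,ray(cal,p,.04))
E
```

```text
top wood px 575
handle rect mm ((526.3176879882812, -195.15049743652344), (162.1463623046875, 22.768451690673828), 18.551292419433594) all [ 0.41518493 -0.25582634] [ 0.60506381 -0.16008083]
dir deg 18.740826 526.32904 -195.25197
plate ((185.4236602783203, 256.0473327636719), (77.5022964477539, 79.75521087646484), 46.354759216308594) [0.44141541 0.24167948 0.018     ] ((442.87127685546875, 241.31881713867188), 115.28971099853516)
scene wood px 287
handle rect mm ((516.8297729492188, -195.38475036621094), (172.826904296875, 35.199676513671875), 23.818574905395508) all [ 0.40826499 -0.25110844] [ 0.5991745  -0.16096609]
dir deg 19.904495 520.00665 -195.31728
plate ((348.9543151855469, 237.9195556640625), (53.48896026611328, 65.03359985351562), 106.26390838623047) [0.44820728 0.24651843 0.018     ] ((445.28143310546875, 243.69432067871094), 114.03333282470703)
ra [0.75842332 0.05728089 0.04      ]
rb [0.60240219 0.00943941 0.04      ]
rc [ 0.75287406 -0.11682409  0.04      ]
```

View pics/topz.png

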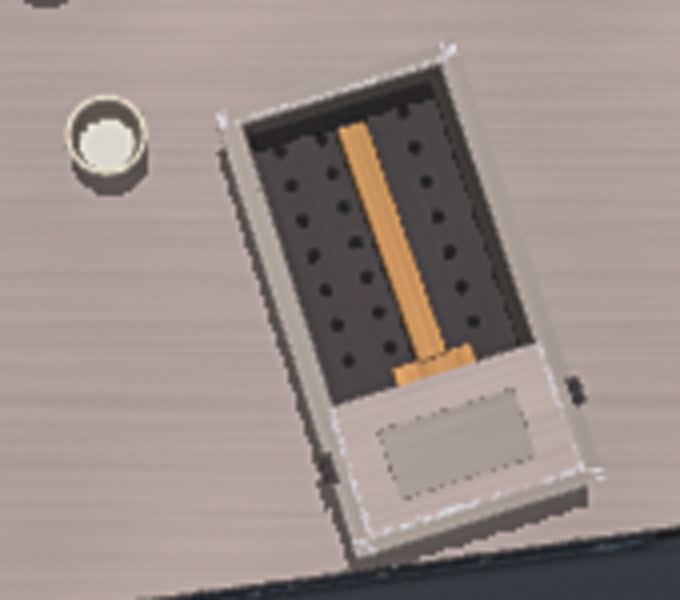

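Run:
```python
from h import *
cal=manip.get_calibration("top")
C=np.array([ray(cal,(240+a/4,170+b/4),.068)[:2] for a,b in((225,120),(448,48),(598,472),(365,548))])
print(C.round(3).tolist(),[np.linalg.norm(C[i]-C[(i+1)%4]).round(3) for i in range(4)])
o=C.mean(0);d=(C[0]+C[1]-C[2]-C[3]);a=np.arctan2(d[1],d[0]);print("pan",o,np.degrees(a))
ux=np.array([np.cos(a),np.sin(a)]);uy=np.array([-ux[1],ux[0]])
for p in((.603,-.1694),(.494,-.2061)):print((np.array(p)-o)@ux,(np.array(p)-o)@uy)
cs=manip.get_calibration("scene")
s=manip.sense();T=R.from_quat(s["tool_rot"]).as_matrix();print(T.round(3),s["tcp_pos"],s["t"])
im=cv2.imread("pics/scene0.png")[110:220,195:310];cv2.imwrite("pics/scz.png",cv2.resize(im,None,fx=5,fy=5,interpolation=cv2.INTER_CUBIC))
for z,p in((.028,(.603,-.1694)),(.068,o),(.068,C[0]),(.068,C[1])):print(proj(cs,[*p,z]),(proj(cs,[*p,z])-[195,110])*5)
```

```text
[[0.597, -0.077], [0.65, -0.238], [0.349, -0.335], [0.297, -0.172]] [np.float64(0.169), np.float64(0.317), np.float64(0.171), np.float64(0.315)]
pan [ 0.47322791 -0.2056428 ] 17.758507408694502
0.13464277525461715 -0.005065373196045637
0.019642858793863953 -0.00677101501652861
[[-0.936 -0.     0.353]
 [-0.353  0.002 -0.936]
 [-0.    -1.    -0.002]] [ 0.22058039 -0.58419914  0.23054335] 0.15
[234.8355846  197.05959434] [199.17792299 435.29797171]
[251.95928974 165.5507405 ] [284.79644868 277.75370251]
[253.07127736 203.72418875] [290.3563868  468.62094374]
[211.79992948 187.9666417 ] [ 83.99964741 389.83320848]
```

View pics/scz.png

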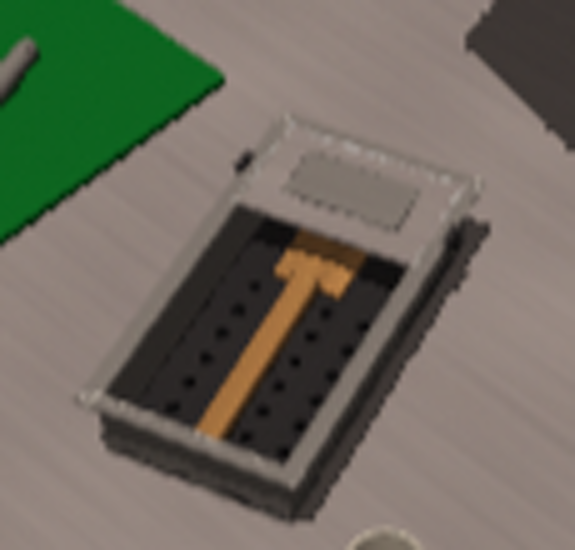

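The two views agree to within about 3 mm. I'll move over the paddle_grip point at about (0.496, -0.2055), with the jaws across the handle.

Request:
apply_moves --pt "85 -1.6 0 -1.05 0.2" --pt "85 -3.2 0 -2.1 0.2" --pt "85 -4.8 0 -3.15 0.2" --pt "80 -6.4 0.5 -4.2 0.2" --pt "70 -8 1 -5.25 0.2" --pt "60 -9.6 1.5 -6.3 0.2" --pt "55 -11.2 2 -7.35 0.2" --pt "50 -12.4 2.4 -8.15 0.2" --pt "50 -13.05 2.8 -8.57 0.2" --pt "50 -13.05 3 -8.57 0.2" --pt "50 -13.05 3 -8.57 0.2" --squeeze 30

```text
t: 1.52
tcp_pos: [0.4957, -0.2062, 0.1409]
tool_rot: [-0.115, 0.698, -0.698, 0.114]
force: [-0.3, -0.2, 0.6]
finger_gap: 0.588
```

Run:
```python
from h import *
s=manip.sense();T=R.from_quat(s["tool_rot"]).as_matrix();print(T.round(3),s["tcp_pos"],s["t"],s["finger_gap"],s["force"])
cal=manip.get_calibration("wrist")
im=manip.snapshot("wrist")[:,:,::-1].copy();cv2.imwrite("pics/w1.png",im)
for p in((.603,-.1694,.028),(.494,-.2061,.028),(*s["tcp_pos"][:2],.028)):print(proj(cal,p))
hsv=cv2.cvtColor(im,cv2.COLOR_BGR2HSV);m=cv2.inRange(hsv,(8,90,60),(25,255,255))
c=max(cv2.findContours(m,0,2)[0],key=cv2.contourArea);print(cv2.boundingRect(c))
P=np.array([ray(cal,p,.028)[:2]*1000 for p in c[:,0]],np.float32);print(cv2.minAreaRect(P))
```

```text
[[-0.947 -0.001  0.32 ]
 [-0.32   0.    -0.947]
 [ 0.001 -1.    -0.001]] [ 0.49565006 -0.20623052  0.1408517 ] 1.525 0.5884038147040618 [-0.32122021 -0.15659818  0.61164869]
[277.65106983  63.66967144]
[277.52471397 202.75395944]
[278.24343744 201.14607422]
(248, 62, 59, 236)
((501.372314453125, -201.83505249023438), (215.62789916992188, 57.154273986816406), 19.49323844909668)
```

View pics/w1.png

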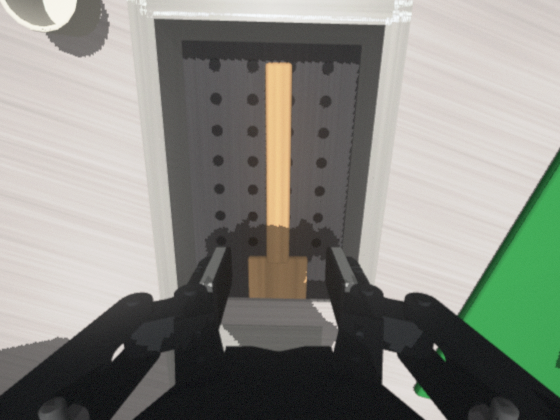

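Run:
```python
from h import *
cal=manip.get_calibration("wrist")
e=ray(cal,(279,63),.028)
for z in(.020,.028):
  b=ray(cal,(278,257),z);print(e,b,np.linalg.norm((e-b)[:2]))
for uv in((140,20),(405,20)):print(ray(cal,uv,.068))
for x in(150,-60):
  pass
```

```text
[ 0.60412691 -0.17088767  0.028     ] [ 0.43865585 -0.22584553  0.02      ] 0.17435893272758904
[ 0.60412691 -0.17088767  0.028     ] [ 0.44253875 -0.22454559  0.028     ] 0.17026422314197207
[ 0.59339234 -0.07998382  0.068     ]
[ 0.64790352 -0.2415677   0.068     ]
```

The handle end is at (279,63), against a predicted (278,64), so the jaws are centred on it. I'll descend and close.

Request:
apply_moves --pt "50 0 1.5 0 0" --pt "50 0 2.8 0 0" --pt "50 0 3.7 0 0" --pt "50 0 4.15 0 0" --pt "50 0 4.15 0 0" --pt "10 0 4.15 0 0" --pt "10 0 4.15 0 0" --pt "10 0 4.15 0 0" --pt "10 0 4.15 0 0" --pt "10 0 4.15 0 0" --squeeze 30

```text
t: 2.82
tcp_pos: [0.4969, -0.2065, 0.0181]
tool_rot: [0.114, -0.697, 0.698, -0.115]
force: [-0.9, 0.2, 6.7]
finger_gap: 0.249
```

Run:
```python
from h import *
s=manip.sense();print(s["tcp_pos"],s["t"],s["finger_gap"]*85,s["force"])
im=manip.snapshot("wrist")[:,:,::-1].copy();cv2.imwrite("pics/w2.png",im)
```

```text
[ 0.49692979 -0.20652129  0.0181356 ] 2.825 21.150010738441527 [-0.8700165   0.20028754  6.7318344 ]
```

View pics/w2.png

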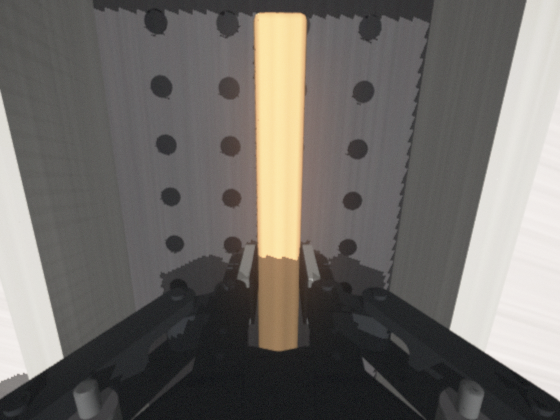

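The handle is between the pads with a 21 mm gap. I'll lift to just below cover contact, then check.

Request:
apply_moves --pt "10 0 -0.3 0 0" --pt "10 0 -0.7 0 0" --pt "10 0 -1.1 0 0" --pt "10 0 -1.3 0 0" --pt "10 0 -1.3 0 0" --squeeze 30

```text
t: 3.5
tcp_pos: [0.4965, -0.2062, 0.0565]
tool_rot: [0.114, -0.697, 0.698, -0.115]
force: [-0.1, 0.3, -1.2]
finger_gap: 0.248
```

Run:
```python
from h import *
s=manip.sense();print(s["tcp_pos"],s["t"],s["finger_gap"]*85,s["force"],s["ft_torque"])
im=manip.snapshot("wrist")[:,:,::-1].copy();cv2.imwrite("pics/w3.png",im)
im=manip.snapshot("scene")[:,:,::-1].copy();im=im[90:240,170:330];cv2.imwrite("pics/s3.png",cv2.resize(im,None,fx=4,fy=4,interpolation=2))
```

```text
[ 0.49652737 -0.20615611  0.05649265] 3.5 21.052433091664977 [-0.14730944  0.33719496 -1.2392591 ] [ 0.03819308 -0.07599132 -0.00555803]
```

View pics/w3.png

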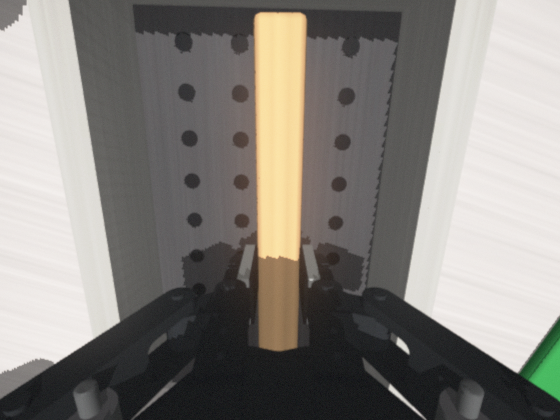

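View pics/s3.png

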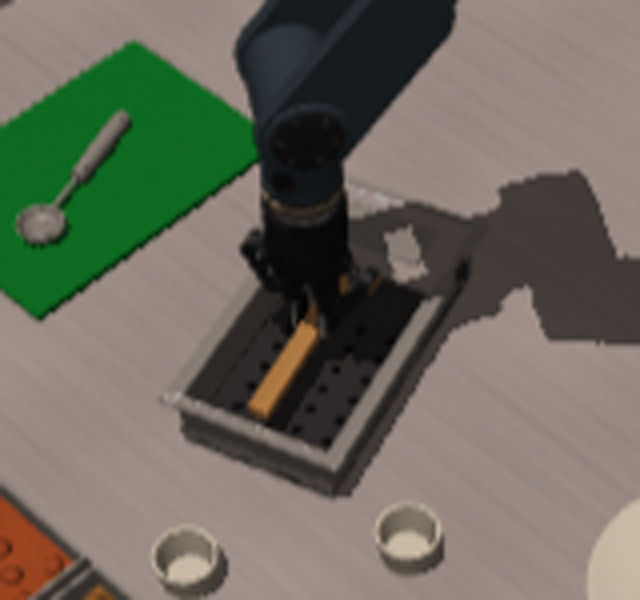

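The paddle is held level and hasn't moved in the grip. Lifting further will press the blade on the cover edge, which should tilt the handle end up within the grip.

Request:
apply_moves --pt "10 0 -0.15 0 0" --pt "10 0 -0.3 0 0" --pt "10 0 -0.45 0 0" --pt "10 0 -0.6 0 0" --pt "10 0 -0.6 0 0" --squeeze 30

```text
t: 4.22
tcp_pos: [0.4961, -0.2058, 0.074]
tool_rot: [-0.115, 0.698, -0.698, 0.115]
force: [-0.5, 0.2, -3.8]
finger_gap: 0.247
```

Run:
```python
from h import *
s=manip.sense();print(s["tcp_pos"],s["t"],s["finger_gap"]*85,s["force"],s["ft_torque"])
im=manip.snapshot("wrist")[:,:,::-1].copy();cv2.imwrite("pics/w4.png",im)
```

```text
[ 0.49606524 -0.20578229  0.07402526] 4.225 21.000490060064607 [-0.51742389  0.23697563 -3.825431  ] [ 0.094053    0.02595938 -0.08965465]
```

View pics/w4.png

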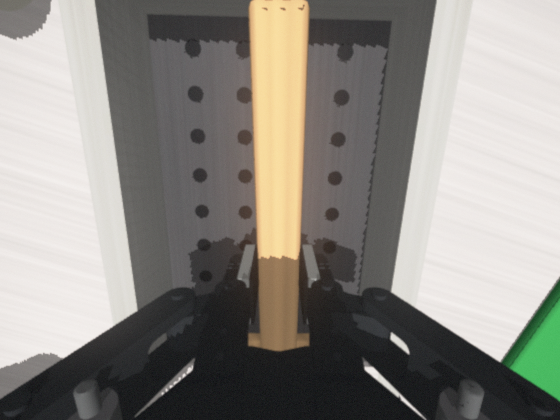

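It's working: the handle end has risen in the view and the extra force is only about 2.6 N. I'll continue.

Request:
apply_moves --pt "10 0 -0.15 0 0" --pt "10 0 -0.3 0 0" --pt "10 0 -0.45 0 0" --pt "10 0 -0.5 0 0" --pt "10 0 -0.5 0 0" --squeeze 30

```text
t: 4.9
tcp_pos: [0.4966, -0.2062, 0.0891]
tool_rot: [0.114, -0.697, 0.698, -0.115]
force: [-0.2, 0.1, -3.4]
finger_gap: 0.248
```

Run:
```python
from h import *
s=manip.sense();print(s["tcp_pos"],s["t"],s["finger_gap"]*85,s["force"],s["ft_torque"])
cal=manip.get_calibration("wrist")
im=manip.snapshot("wrist")[:,:,::-1].copy();cv2.imwrite("pics/w5.png",im)
im=manip.snapshot("scene")[:,:,::-1].copy();im=im[90:240,170:330];cv2.imwrite("pics/s5.png",cv2.resize(im,None,fx=4,fy=4,interpolation=2))
# predicted end position vs tilt (grip centre height ~ tcp+2)
ux=np.array([np.cos(np.radians(18.6)),np.sin(np.radians(18.6)),0])
for th in range(0,26,3):
    c,sn=np.cos(np.radians(th)),np.sin(np.radians(th))
    g=s["tcp_pos"]+[0,0,.003]; e=g+113e-3*(ux*c+np.array([0,0,sn]))+.008*(np.array([0,0,c])-ux*sn)
    w=proj(cal,e+.011*np.array([-ux[1],ux[0],0]))-proj(cal,e-.011*np.array([-ux[1],ux[0],0]))
    print(th,proj(cal,e).round(1),np.linalg.norm(w).round(1),e[2].round(3))
```

```text
[ 0.49663338 -0.20617275  0.08912094] 4.9 21.048178730429008 [-0.18399171  0.09759965 -3.36231895] [ 0.07712581 -0.25614837  0.01243681]
0 [278.5  10.8] 56.7 0.1
3 [278.5   7.1] 59.6 0.106
6 [278.5   4. ] 62.7 0.112
9 [278.5   1.7] 66.1 0.118
12 [278.5   0.4] 69.7 0.123
15 [2.786e+02 1.000e-01] 73.6 0.129
18 [278.6   1.2] 77.8 0.135
21 [278.6   3.8] 82.3 0.14
24 [278.6   8.2] 87.1 0.145
```

View pics/w5.png

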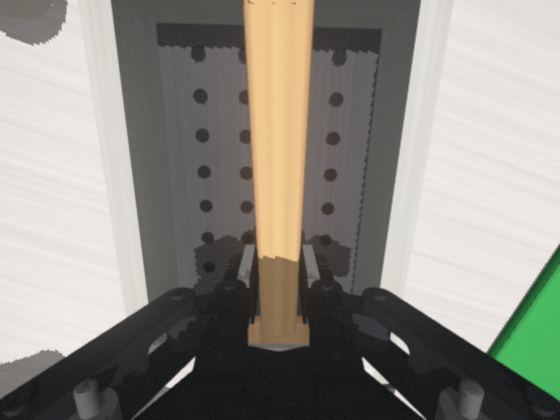

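View pics/s5.png

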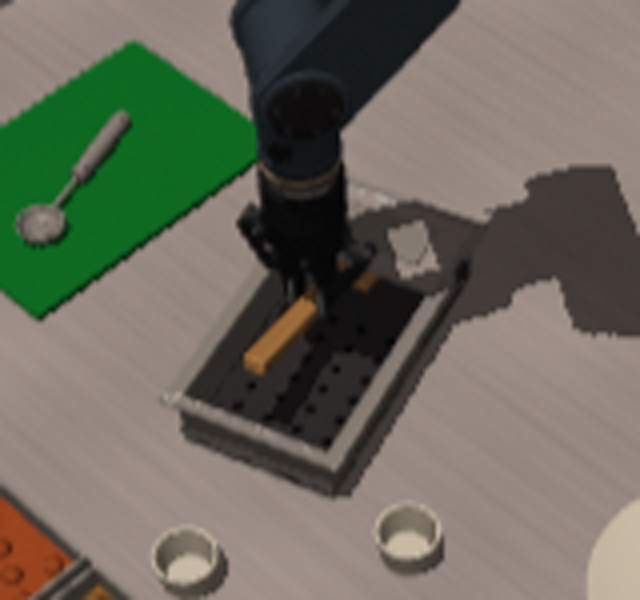

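The width of the handle end (about 70 px) implies a tilt of roughly 11°, so the end is near z 0.12. The blade is still under the cover, so the tip must be below 0.064. I'll firm the grip, ease off the cover and draw out along +x.

Request:
apply_moves --pt "10 0 0 0 0" --pt "10 0 0.06 0 0" --pt "10 -0.5 0.06 0 0" --pt "10 -1.1 0.06 0 0" --pt "10 -1.8 0.06 0 0" --pt "10 -2.5 0.06 0 0" --pt "10 -3.1 0.06 0 0" --pt "10 -3.5 0.06 0 0" --pt "10 -3.5 0.06 0 0" --squeeze 60

```text
t: 6.12
tcp_pos: [0.5969, -0.1718, 0.087]
tool_rot: [0.115, -0.697, 0.698, -0.116]
force: [-1.1, 0.3, 0.1]
finger_gap: 0.236
```

Run:
```python
from h import *
s=manip.sense();print(s["tcp_pos"],s["t"],s["finger_gap"]*85,s["force"],s["ft_torque"])
im=manip.snapshot("wrist")[:,:,::-1].copy();cv2.imwrite("pics/w6.png",im)
im=manip.snapshot("scene")[:,:,::-1].copy();im=im[90:240,170:330];cv2.imwrite("pics/s6.png",cv2.resize(im,None,fx=4,fy=4,interpolation=2))
```

```text
[ 0.59686253 -0.17183662  0.0869914 ] 6.125 20.025906456720904 [-1.08659673  0.3139456   0.11142416] [-0.00148808  0.00539501 -0.02539373]
```

View pics/w6.png

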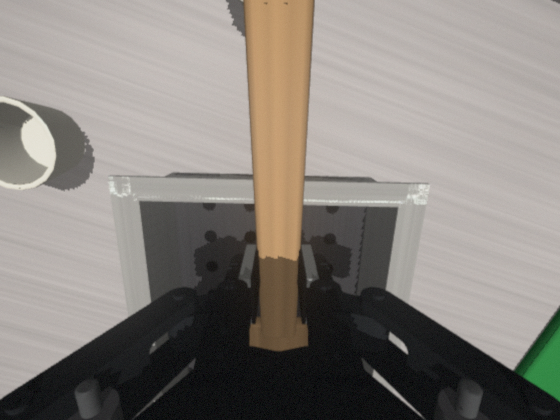

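View pics/s6.png

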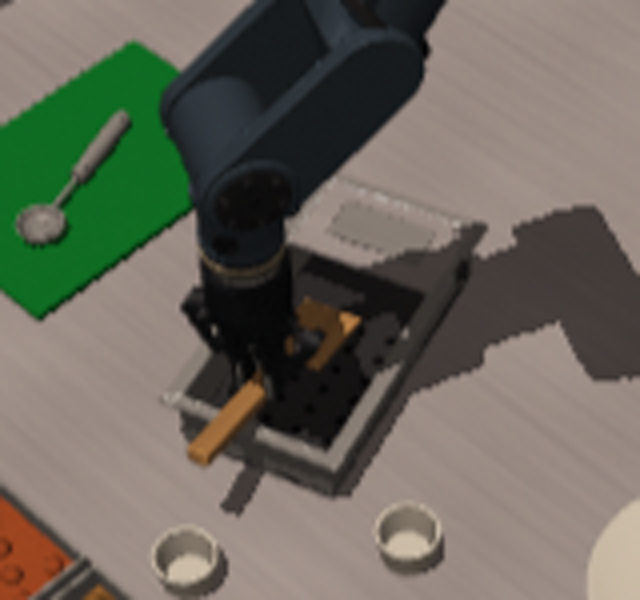

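The blade is clear of the cover (tip near (355,320) in the zoomed scene). I'll lift out.

Request:
apply_moves --pt "10 -0.2 -0.6 0 0" --pt "10 -0.3 -1.4 0 0" --pt "10 -0.3 -2.3 0 0" --pt "10 -0.3 -3 0 0" --pt "10 -0.3 -3.3 0 0" --pt "10 -0.3 -3.3 0 0"

```text
t: 6.98
tcp_pos: [0.6039, -0.1697, 0.1863]
tool_rot: [0.114, -0.698, 0.698, -0.115]
force: [0.0, -0.5, -0.7]
finger_gap: 0.23
```

Run:
```python
from h import *
s=manip.sense();print(s["tcp_pos"],s["t"],s["finger_gap"]*85,s["force"],s["q"].round(2))
T=R.from_quat(s["tool_rot"]).as_matrix();print(T.round(3));print(T.T@(np.array([.547,.277,.15])-s["tcp_pos"])/.03)
cal=manip.get_calibration("top");print(ray(cal,(146,171),.085),ray(cal,(76,186),.17),ray(cal,(85,256),.07))
im=manip.snapshot("scene")[:,:,::-1].copy();im=im[50:270,150:400];cv2.imwrite("pics/s7.png",cv2.resize(im,None,fx=2.5,fy=2.5,interpolation=2))
```

```text
[ 0.6039167  -0.16972113  0.18634143] 6.975 19.52179534737744 [ 0.02303713 -0.52258453 -0.67728263] [-0.45  0.58  1.47 -0.    1.09  0.79]
[[-0.948  0.     0.32 ]
 [-0.32  -0.    -0.948]
 [-0.    -1.     0.   ]]
[ -2.96211561   1.20679926 -14.71629979]
[0.67686038 0.34936548 0.085     ] [0.61450598 0.51264505 0.17      ] [0.43691198 0.51236621 0.07      ]
```

View pics/s7.png

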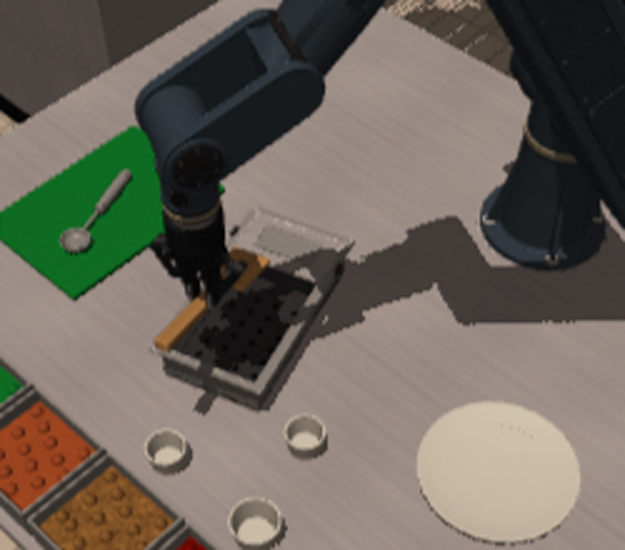

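The paddle is out and clear of the pan, so I'll carry it to the plate.

Request:
apply_moves --pt "10 -0.2 0 -0.8 0" --pt "10 -0.5 0 -2.3 0" --pt "10 -0.8 0 -3.9 0" --pt "10 -1.1 0 -5.5 0" --pt "10 -1.4 0 -7.1 0" --pt "10 -1.75 0 -8.7 0" --pt "10 -2.1 0 -10.3 0" --pt "10 -2.4 0.2 -11.9 0" --pt "10 -2.7 0.5 -13.3 0" --pt "10 -2.9 0.8 -14.3 0" --pt "10 -2.96 1 -14.7 0" --pt "10 -2.96 1 -14.7 0"

```text
t: 8.52
tcp_pos: [0.5457, 0.2772, 0.1549]
tool_rot: [0.116, -0.697, 0.698, -0.114]
force: [0.7, -1.3, 0.0]
finger_gap: 0.233
```

Run:
```python
from h import *
s=manip.sense();print(s["tcp_pos"],s["t"],s["finger_gap"]*85,s["force"],s["ft_torque"])
for n in("scene","top","wrist"):
    im=manip.snapshot(n)[:,:,::-1].copy();cv2.imwrite(f"pics/{n}8.png",im)
a=cv2.imread("pics/scene8.png")[130:330,230:460];b=cv2.imread("pics/top8.png")[120:310,60:290]
cv2.imwrite("pics/s8z.png",cv2.resize(a,None,fx=3,fy=3,interpolation=2));cv2.imwrite("pics/t8z.png",cv2.resize(b,None,fx=3,fy=3,interpolation=2))
```

```text
[0.54565537 0.27720667 0.15492171] 8.525 19.78470332288057 [ 0.6597179  -1.25168308  0.00617129] [-0.04588655 -0.05745313 -0.00403064]
```

View pics/s8z.png

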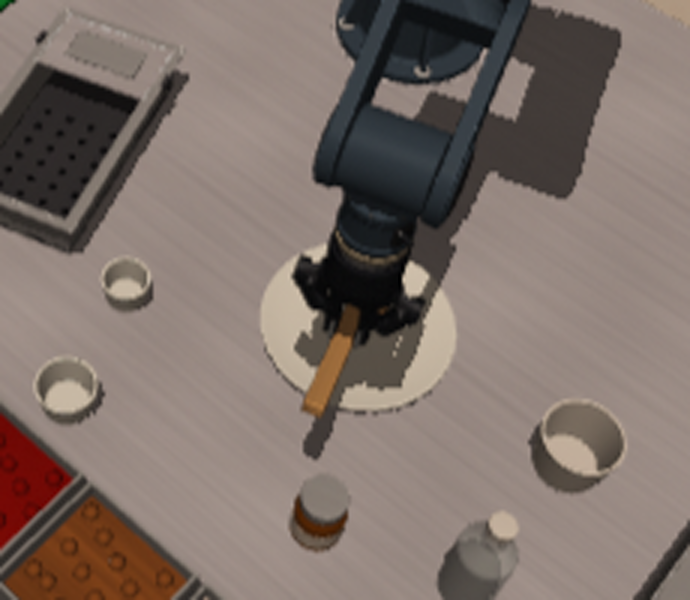

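View pics/t8z.png

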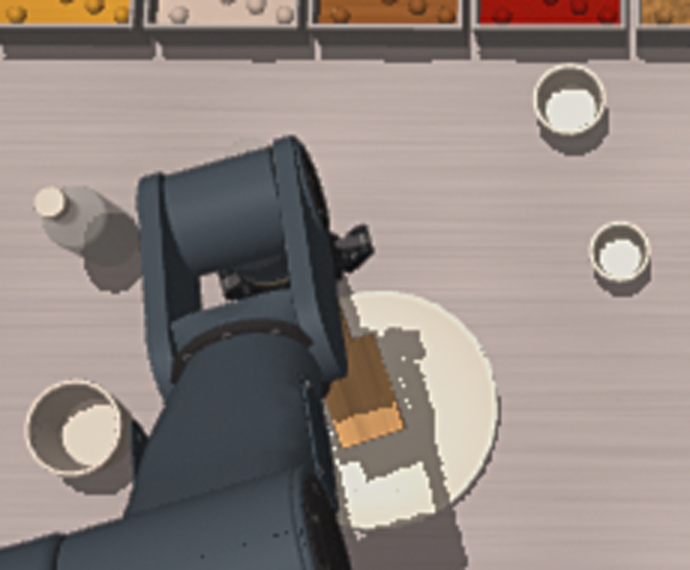

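View pics/wrist8.png

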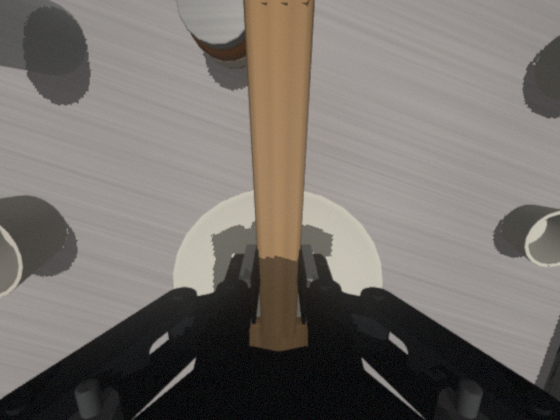

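In the top view the tip edge midpoint is near (184.7, 265.7). In the wrist view the handle-end width (about 70 px) is unchanged, so the paddle hasn't slipped. I'll check the tip and blade positions.

Run:
```python
from h import *
cal=manip.get_calibration("top")
for z in(.11,.122,.13):
    L=ray(cal,(60+345/3,120+447/3),z);Rr=ray(cal,(60+403/3,120+427/3),z);t=(L+Rr)/2
    print(z,t,np.linalg.norm(L-Rr),"blade",t+.044*np.array([.948,.32,0]))
s=manip.sense();print(s["qd"].round(3),s["t"])
# plate re-check from scene image (left/right extents)
c=manip.get_calibration("scene");im=cv2.imread("pics/scene8.png");hsv=cv2.cvtColor(im,cv2.COLOR_BGR2HSV)
g=cv2.inRange(hsv,(15,10,170),(40,70,255));k=max(cv2.findContours(g[:300],0,2)[0],key=cv2.contourArea)
M=np.array([ray(c,p,.018)[:2]*1000 for p in k[:,0]],np.float32);print(cv2.minEnclosingCircle(M))
```

```text
0.11 [0.40751936 0.22792857 0.11      ] 0.05480975743158997 blade [0.44923136 0.24200857 0.11      ]
0.122 [0.40670918 0.22596099 0.122     ] 0.05436408796876503 blade [0.44842118 0.24004099 0.122     ]
0.13 [0.40616906 0.22464928 0.13      ] 0.05406697499354847 blade [0.44788106 0.23872928 0.13      ]
[-0.009 -0.007 -0.004  0.002 -0.001  0.001] 8.675
((46.07621383666992, 647.7732543945312), 94.02330780029297)
```

Request:
apply_moves --pt "10 0.1 0.1 0 0" --pt "10 0.1 0.2 0 0" --pt "10 0.1 0.2 0 0" --pt "10 0.1 0.2 0 0" --pt "10 0.1 0.2 0 0" --pt "10 0.1 0.2 0 0"

```text
t: 9.43
tcp_pos: [0.5444, 0.2758, 0.1501]
tool_rot: [-0.115, 0.698, -0.698, 0.115]
force: [-0.6, -0.1, -0.9]
finger_gap: 0.234
```

Run:
```python
from h import *
a=cv2.imread("pics/top0.png").astype(int)
im=manip.snapshot("top")[:,:,::-1].copy();cv2.imwrite("pics/top9.png",im)
# bystander check: ramekins, jar, squeeze, spoon patches before/after
for n,(u,v) in dict(ra=(250,153),rb=(266,204),rc=(309,154),spoon=(458,238),deli=(85,263),sq=(84,192)).items():
    P=a[v-12:v+12,u-12:u+12];Q=im[v-12:v+12,u-12:u+12].astype(int);print(n,np.abs(P-Q).mean().round(1))
s=manip.sense();print(s["tcp_pos"],s["qd"].round(3),s["force"],s["finger_gap"])
```

```text
ra 7.1
rb 7.3
rc 7.2
spoon 4.3
deli 6.6
sq 6.9
[0.54432454 0.27585185 0.15008836] [ 0.001  0.     0.003 -0.001  0.     0.001] [-0.67390537 -0.17838589 -1.77461864] 0.23496588167091473
```

View pics/top9.png

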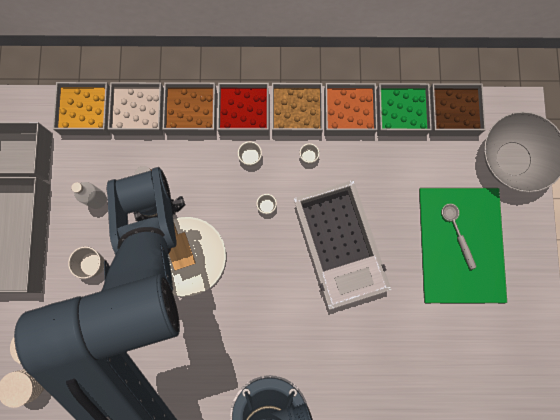

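In the top view every visible bystander sits where it started, the plate's right edge is still at about column 226, the blade is over the plate's middle and the arm is still. I'm handing in.

```bash
python3 -c "
from station import manip
print(manip.sign_off())"
```

```text
the job is handed in; nothing more can be done
None
```

I took the paddle out of the pan and handed in at about 9.5 s with it held still over the plate; sign-off gives no verdict.

- **How it came out:** I gripped the handle at paddle_grip and lifted until the blade met the edge of the cover. That tilted the handle end up by about 11° within the grip. I then drew the paddle out along the pan, lifted it clear and carried it over the plate.
- **On-the-way condition:** The handle end was at about z 0.12 m while the blade was still under the cover. I worked this out from the wrist view and the cover's height, not from a direct reading of the tip.
- **Last checks:**
  - **Blade position:** It was about 5 mm from the plate's centre, measured just before a final shift of about 5 mm that brought it nearer. It was then at roughly z 0.12 m, about 10 cm above the plate.
  - **Tilt and motion:** The tilt was about 0.2 rad and the joint speeds were near zero.
  - **Contact:** The pictures showed the paddle clear of everything, and the force readings were small (under 2 N).
- **Other objects:** The plate and the bystanders in view looked unmoved in the top picture. The spice jar was hidden by the arm there; it stood upright in the scene view, but I did not measure its position.
- **Checks that disagreed:**
  - An automatic re-fit of the plate from the scene camera picked the wrong patch, so I judged the plate by its edge in the top view instead.
  - The finger opening read about 20 mm on the 22 mm handle. I saw no slip in the pictures.

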